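# Lock the bottle block and brace it against the service duct

## Task

I am about to pull the stoppers from the four small bottles in the blue block, so lock it and brace it for me. First swing the block's steel keeper bar in over the bottles' shoulders until it is fully shut behind its spring catch; then slide the block, standing flat on the bench, until its long far edge lies flush along the white service duct, and with one slanting push press it against the duct and down on the bench together, so that the duct and the bench each take at least about 6 N of your push (friction under the block eats some of it). Finish while still pushing: stay there and keep holding it, and leave the wash bottle, the bowl and the timer where they stand.

Things in the scene. Friction and masses are not known exactly. Their poses are not given: they have to be found in the camera images.
- table: the fixed grey bench top, 1.4 by 2.4 m, its surface at height 0; origin at the middle of the surface
- rack: loose bottle block, 0.55 to 0.66 kg, friction on the bench about 0.5 to 0.7. Aluminium base plate 92 (x) by 190 (y) by 8 mm high; on it a blue block 190 long, from x = -16 to 34 mm, top 38 mm above the bench: a bare step of plate 30 mm wide is left on the robot side. Origin: centre of the underside; x points to the far side (the duct), y along it to the left, z up
- rack_step (a point): mid-length of the inside corner where the bare step (top 8 mm above the bench) meets the blue block's upright robot-side face (30 mm high); a fingertip here can push down and forward at once. Axes as the block's. Four amber bottles stand in a row 28 mm beyond this face, 51 and 17 mm either side of the middle: shoulders 50 mm, stoppers (19 mm diameter) 72 mm above the bench
- rack_far_left (a point): left end of the block's far lower edge (x = 46, y = 95 mm in the block's frame). Axes as the block's
- rack_far_right (a point): right end of the block's far lower edge (x = 46, y = -95 mm in the block's frame). Axes as the block's
- keeper (a joint): angle of the keeper bar: 0 shut at its stop (along the block, over the shoulders, beside the necks), growing as it swings level towards the robot. Starts 0.6 to 1.1 open; slight friction (0.02 N m). Over the last 0.1 it rides over a spring ball at the block's right end (about 1 N there), which then stands up behind it and keeps it shut
- keeper_hinge (a point): on the keeper bar's upright pivot, 53.5 mm above the bench (bar's mid height), near the block's left end (x = -1.5, y = 80 mm in the block's frame). Flat steel bar 10 mm wide, 6 mm high, reaching 172 mm from the pivot. Axes turn with the bar: it runs along -y; pushing on its -x side shuts it
- keeper_knob (a point): middle of the red knob (12 mm diameter, 22 mm high) that stands on the bar 140 mm from the pivot, 67.5 mm above the bench. Axes as keeper_hinge
- duct: the fixed white service duct, 100 (x) by 640 (y) by 70 mm high, standing at a slightly different place and yaw each time. Origin: centre of its underside; x points away from the robot, y along the duct
- duct_face (a point): foot of the duct's flat upright robot-side face, mid-length, at bench height. x points into the duct, square to the face; y along it. The face runs 320 mm to either side
- wash_bottle: teal wash bottle, 68 mm diameter, 205 mm high with its bent spout; origin at the centre of its underside
- bowl: green bowl, 124 mm diameter, 60 mm high; origin at the centre of its underside
- timer: white bench timer, 55 by 70 by 18 mm; origin at the centre of its underside
Things that resemble listed ones, but are neither listed nor needed, are in the scene too. What is shaped like the rack but purple or yellow is not meant.

How it is judged:
On the way, in this order (a step that is already met when the one before it is completed fails the run):
1. the keeper bar is shut behind its spring catch while the block still stands clear of the duct (value of joint keeper below 0.03 rad and contact force between rack and duct below 0.1 N), for 0.2 s.
2. the block's far edge lies flush along the duct (x of each of rack_far_left, rack_far_right in the frame of duct_face above -0.004 m), for 0.2 s.
At the end, for the whole second after the job is handed in: Robot still pushing the block, which is at rest and flat (tilt < 0.03 rad): keeper < 0.03 rad, both ends of the far edge within 4 mm of the duct face and within its length, over 4 N between block and duct, over 10 N between block and bench (own weight 5.4 to 6.5 N of it) (all of step 2 and value of joint keeper below 0.03 rad and y of rack_far_left in the frame of duct_face below 0.32 m and y of rack_far_right in the frame of duct_face above -0.32 m and x of rack_far_left in the frame of duct_face below 0.01 m and angle between rack's own z axis and vertical below 0.03 rad and height (world z) of rack below 0.003 m and contact force between rack and duct above 4 N and contact force between rack and table above 10 N and contact force between any of the fingers, the arm and rack above 5 N and linear speed of rack below 0.01 m/s); the arm keeps its last pose, push and grip.
It fails at once if the block is lifted or tipped (angle between rack's own z axis and vertical above 0.2 rad or height (world z) of rack above 0.015 m).
It fails at once if the wash bottle is moved (distance of wash_bottle from where it was at the start of the episode above 0.02 m).
It fails at once if the bowl is moved (distance of bowl from where it was at the start of the episode above 0.02 m).
It fails at once if the timer is moved (distance of timer from where it was at the start of the episode above 0.02 m).
It also fails if it takes over 51 s, if anything falls off the work surface, if the arm or the gripper's body presses on something with over 40 N, if the wrist force passes 120 N, or if a joint passes its speed limit or range.

## Robot

A 7-joint arm with a two-finger parallel gripper is mounted at the origin on the work surface. World frame = base frame: x ahead of the robot, y to its left, z up, the work surface at z = 0. Lengths are in m, angles in rad, forces in N, time in s.
With the tool pointing down it reaches from about 0.4 to 0.85 m from the base axis. Payload 10.4 kg.
Tool frame: the origin (TCP) lies at the centre of the arm's flange, where the gripper is bolted on; the fingertips stand 182 mm ahead of it and the grasp point (between the pads) lies 164 mm ahead of it; z points along the fingers, y is the line along which they close (so a half turn about z gives the same grasp; the last joint's range is limited). The gripper opens to 87 mm and grips with 3 to 60 N. Pads are 19 mm wide; open, the fingers measure 117 mm over their backs; the gripper's body (75 mm by 190 mm) begins 51 mm behind the grasp point.
Start: joints at [-1.311, 0.332, -0.065, 1.46, 0.022, 1.35, -0.088], TCP at [0.174, 0.6, 0.405] pointing down, gripper open.
Joint ranges: [-2.6, 2.6], [-0.5, 2.12], [-1.47, 1.34], [0.16, 2.42], [-1.27, 4.41], [0.06, 2.06], [-2.6, 2.6]. Speed limits (rad/s): [2.22, 2.22, 2.79, 2.79, 3.14, 3.14, 3.14].

## Interface

Orientations are given as a unit quaternion [x, y, z, w].
In Python, from bench import r, eyes, job gives the robot as it stands. The module is installed in compiled form; this text tells all that it offers.
- The arm moves only by the shell command python3 -m inch 'ROWS' [OPENING] [FORCE]. ROWS is JSON, a list of rows, each a list of 6 numbers: the shift along the tool's x, y, z normalised to -1 to 1, where 1 is 4 cm, then the turn, a rotation vector about the tool's x, y, z normalised to -1 to 1, where 1 is 0.12 rad. In form: [[x, y, z, wx, wy, wz], ...]. A call has exactly 5 rows; each row shifts and turns the commanded pose from where the row before left it, along the tool's axes as they then stand; what a row does not reach is not made up. A row lasts 1/12 s, in which the tool goes at most 41.7 mm and 7.16 degrees, less where a joint would pass 70% of its speed; a pose out of reach is approached as far as the arm can. A call with a number of a shift or a turn outside -1 to 1 is refused whole. A call with a gripper value outside its range is refused whole. OPENING is the gripper command: -1 is shut, 1 is fully open, values between are in proportion, set as the call begins (- or left out, the last holds). The fingers move at their own pace and stop on an object; FORCE is the grip in N (left out, the last holds). Time passes only in rows, so rows that do not move let the fingers close, or fill a call up. It gives the time, the measured TCP pose, the force, the opening and the grip force at its end, in the units of the state.
- r.read_state(): the state, without advancing time (a new reading comes with each control period).
- eyes.camera(name): name is "side" or "top"; returns a dict with "pixels" (384x512x3 uint8, red, green, blue), "fx", "fy", "cx", "cy" (pixels), "extrinsics" (4x4, takes a point from camera to world coordinates). Camera axes: x right, y down, z forward; pixel columns grow to the right and rows downward; lengths in m; the calibration is good to about 2 mm. A picture is of the moment at which its call begins. There is no depth.
- job.close_job(): hands the job in; it is judged then, once.
The state is a dict: "time": time; "joint_positions": joint angles; "joint_vel": joint speeds; "joint_torque": joint torques, N m; "ee_pos": TCP position; "eef_rot": TCP orientation; "ft_force": force on the tool from outside, world axes, zero at the start; "torque": the same for the moment, N m; "width": finger opening in m; "grip_force": force on a finger pad.
Only numpy, scipy, OpenCV 4.12 (cv2) and the standard library are available. Lean on these libraries where they do the work, as an engineer would, in place of code of your own. Each camera call takes 0.05 s, during which the arm holds its last target. There are 200 camera calls.

## Working session

There is one attempt and no reset: what is moved stays moved. The work goes in short steps, Python scripts to look and compute and a shell command to move; the robot and the scene stay as the last step left them, time stands still between calls to the robot, and variables do not carry over. Pictures are saved under pics/ and viewed, at most 10 in all, crops included, and the job is handed in when it is done.

```bash
mkdir -p pics; python3 - <<'E'
from bench import r,eyes,job
import cv2,json,numpy as np
s=r.read_state();print({k:np.round(v,3).tolist() for k,v in s.items()})
for n in("top","side"):
    c=eyes.camera(n);cv2.imwrite(f"pics/{n}0.png",cv2.resize(c["pixels"][:,:,::-1],None,fx=1.5,fy=1.5,interpolation=cv2.INTER_CUBIC))
    print(n,c["fx"],c["fy"],c["cx"],c["cy"],np.round(c["extrinsics"],4).tolist())
E
```

```text
{'time': 0.0, 'joint_positions': [-1.311, 0.333, -0.065, 1.461, 0.022, 1.35, -0.088], 'joint_vel': [-0.003, -0.001, 0.0, -0.0, 0.0, -0.002, -0.001], 'joint_torque': [0.002, -62.325, 0.026, -38.989, -0.061, 0.04, 0.0], 'ee_pos': [0.174, 0.6, 0.404], 'eef_rot': [0.141, 0.99, -0.001, -0.0], 'ft_force': [0.587, -0.306, -0.369], 'torque': [-0.018, 0.029, -0.012], 'grip_force': 0.0, 'width': 0.087}
top 443.45484703615654 443.45484703615654 252.08509425757924 197.2600517605802 [[-0.0291, -0.9811, 0.1912, 0.2621], [-0.9996, 0.0281, -0.0078, 0.0139], [0.0023, -0.1913, -0.9815, 1.3527], [0.0, 0.0, 0.0, 1.0]]
side 389.75771753145045 389.75771753145045 265.9284559702977 193.21032667690713 [[-0.9895, -0.0956, 0.1083, 0.376], [-0.1438, 0.7252, -0.6733, 0.6815], [-0.0142, -0.6818, -0.7314, 0.8346], [0.0, 0.0, 0.0, 1.0]]
```

View pics/top0.png

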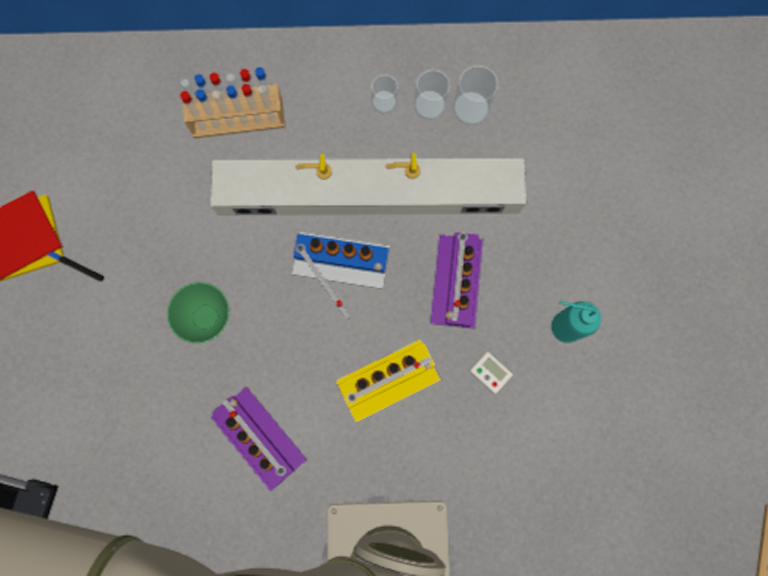

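View pics/side0.png

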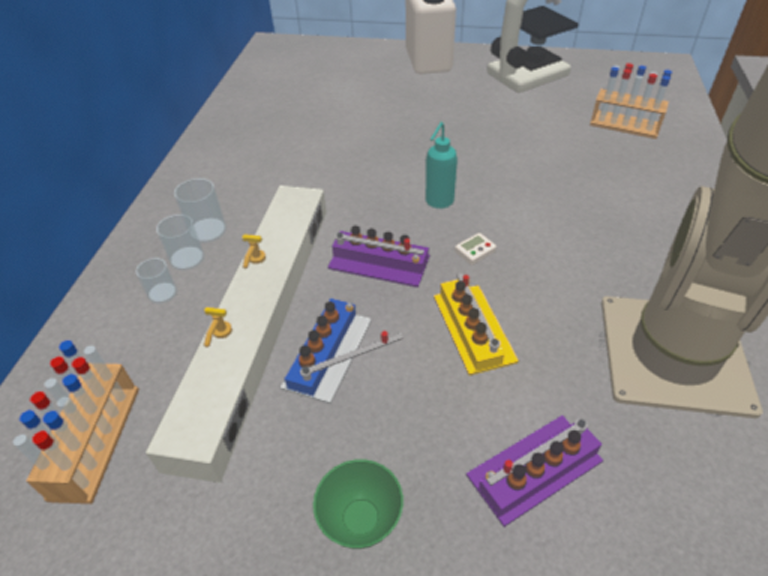

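Candidates in the top view: blue block (340,260), purple (457,280), purple (258,438) and yellow (388,380). I choose the blue one, with its bar open towards the robot (knob at 339,303) and the duct face beyond it at about row 210. Next is a close crop.

```bash
python3 - <<'E'
from bench import eyes
import cv2
p=eyes.camera("top")["pixels"][:,:,::-1]
cv2.imwrite("pics/crop1.png",cv2.resize(p[125:225,130:270],None,fx=5.6,fy=5.6,interpolation=cv2.INTER_CUBIC))
E
```

```text
(no output)
```

View pics/crop1.png

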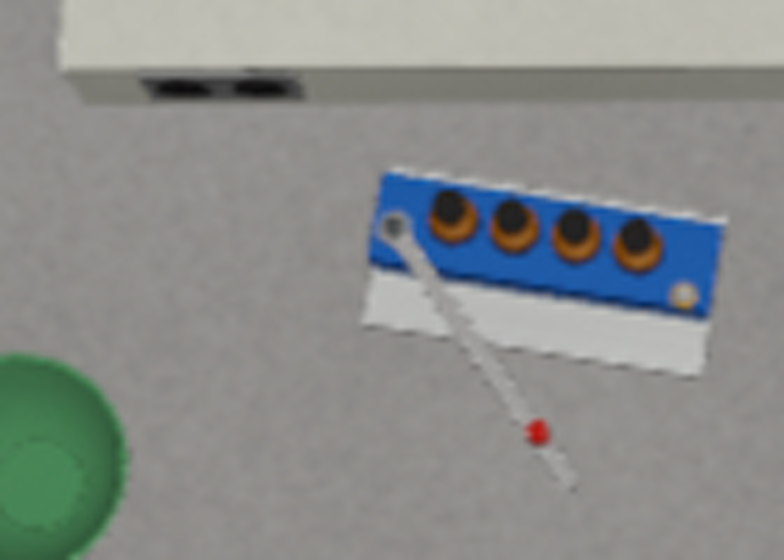

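The crop confirms the blue block. Pixels: pivot (393,227), knob (538,432), near plate corners (360,324) and (702,376), block top near corners (370,267) and (705,318), top far corners (383,173) and (722,225), and spring ball (684,296).

```bash
cat >h.py <<'E'
from bench import r,eyes,job
import cv2,numpy as np
from scipy.spatial.transform import Rotation as R
def ray(c,u,v,z):
    E=c["extrinsics"];d=E[:3,:3]@[(u-c["cx"])/c["fx"],(v-c["cy"])/c["fy"],1];o=E[:3,3]
    return o+d*(z-o[2])/d[2]
E
python3 - <<'E'
from h import *
c=eyes.camera("top")
P=dict(pivot=(393,227,.058),knob=(538,432,.0675),nl=(360,324,.008),nr=(702,376,.008),bnl=(370,267,.038),bnr=(705,318,.038),bfl=(383,173,.038),bfr=(722,225,.038))
Q={}
for k,(x,y,z) in P.items():
    Q[k]=ray(c,130+x/5.6-.4,125+y/5.6-.4,z)[:2];print(k,Q[k].round(4))
A=np.array([Q[k] for k in("nl","nr","bnl","bnr","bfl","bfr","pivot")])
M=np.array([[-46,95],[-46,-95],[-16,95],[-16,-95],[34,95],[34,-95],[-1.5,80]])/1e3
a=M-M.mean(0);b=A-A.mean(0)
th=np.arctan2((a[:,0]*b[:,1]-a[:,1]*b[:,0]).sum(),(a*b).sum())
Rm=np.array([[np.cos(th),-np.sin(th)],[np.sin(th),np.cos(th)]])
o=A.mean(0)-Rm@M.mean(0);print("rack",o.round(4),th,"res",((A-o)-M@Rm.T).round(4).tolist())
k=Rm.T@(Q["knob"]-o);print("knob local",k,"angle",np.arctan2(-(k[0]+.0015),-(k[1]-.08)),np.hypot(k[0]+.0015,k[1]-.08))
for f in("rack_step",-16,0),("fl",46,95),("fr",46,-95):print(f[0],o+Rm@np.array(f[1:])/1e3)
for x,y,z in((219,215,0),(524,213,0),(212,208,.07),(525,205,.07)):print("duct",ray(c,x/1.5,y/1.5,z).round(4))
for n,x,y in(("bowl",203,318),("timer",491,372),("wash",574,335)):print(n,ray(c,x/1.5,y/1.5,0.0).round(3))
s=r.read_state();print(R.from_quat(s["eef_rot"]).as_matrix().round(3).tolist())
E
```

```text
pivot [0.6174 0.1584]
knob [0.5011 0.0819]
nl [0.576  0.1827]
nr [ 0.5411 -0.0062]
bnl [0.6007 0.1734]
bnr [ 0.567  -0.0083]
bfl [0.6537 0.166 ]
bfr [ 0.6189 -0.0192]
rack [0.6024 0.0796] -0.18653602638809938 res [[0.0012, 0.0012], [0.0016, -0.001], [-0.0035, -0.0026], [-0.002, 0.0024], [0.0003, -0.0007], [0.0008, 0.0008], [0.0017, -0.0001]]
knob local [-0.09987215 -0.01657409] angle 0.7946212354201623 0.13785367153186126
rack_step [0.58663841 0.08260357]
fl [0.6651812  0.16445728]
fr [ 0.62994453 -0.0222467 ]
duct [0.7099 0.3354 0.    ]
duct [ 0.696  -0.3118  0.    ]
duct [0.7019 0.3331 0.07  ]
duct [ 0.6903 -0.2982  0.07  ]
bowl [0.49  0.365 0.   ]
timer [ 0.362 -0.221  0.   ]
wash [ 0.432 -0.396  0.   ]
[[-0.96, 0.279, -0.0], [0.279, 0.96, -0.001], [0.0, -0.001, -1.0]]
```

```bash
python3 -m inch '[[-0.5,-0.5,0,0,0,-0.8],[-0.6,-0.65,0,0,0,0],[-0.65,-0.7,0,0,0,0],[-0.65,-0.7,0,0,0,0],[-0.65,-0.7,0,0,0,0]]' -1 20; python3 -m inch '[[-0.65,-0.7,0,0,0,0],[-0.65,-0.7,0,0,0,0],[-0.65,-0.7,0,0,0,0],[-0.65,-0.7,0,0,0,0],[-0.65,-0.7,0,0,0,0]]'; python3 -m inch '[[-0.65,-0.7,0,0,0,0],[-0.65,-0.7,0,0,0,0],[-0.65,-0.7,0,0,0,0],[-0.65,-0.7,0,0,0,0],[0,0,0,0,0,0]]'
```

```text
time: 0.62
ee_pos: [0.2685, 0.4467, 0.4046]
eef_rot: [0.093, 0.996, -0.0, -0.0]
ft_force: [0.3, 0.2, 0.3]
width: 0.0615
grip_force: 0.0
time: 1.03
ee_pos: [0.3701, 0.2848, 0.4048]
eef_rot: [0.093, 0.996, 0.0, 0.0]
ft_force: [-0.1, 0.3, 0.6]
width: 0.0284
grip_force: 0.0
time: 1.45
ee_pos: [0.4539, 0.1504, 0.405]
eef_rot: [0.098, 0.995, -0.001, 0.001]
ft_force: [-0.1, -0.7, -0.5]
width: 0.0012
grip_force: 0.0
```

```bash
python3 -m inch '[[-0.3,-0.3,0.8,0,0,0],[-0.3,-0.3,0.9,0,0,0],[0,0,0.9,0,0,0],[0,0,0.9,0,0,0],[0,0,0.6,0,0,0]]'; python3 -m inch '[[0,0,0.25,0,0,0],[0,0,0,0,0,0],[0,0,0,0,0,0],[0,0,0,0,0,0],[0,0,0,0,0,0]]'
python3 - <<'E'
from h import *
c=eyes.camera("side")["pixels"][:,:,::-1]
cv2.imwrite("pics/side1.png",cv2.resize(c[170:300,150:330],None,fx=4,fy=4,interpolation=cv2.INTER_CUBIC))
E
```

```text
time: 1.87
ee_pos: [0.4691, 0.1286, 0.2377]
eef_rot: [0.094, 0.996, -0.001, -0.001]
ft_force: [0.2, 0.5, -0.3]
width: -0.0001
grip_force: 0.0
time: 2.28
ee_pos: [0.4708, 0.1296, 0.2325]
eef_rot: [0.093, 0.996, 0.001, 0.001]
ft_force: [0.2, 0.4, 0.3]
width: 0.0004
grip_force: 0.0
```

View pics/side1.png

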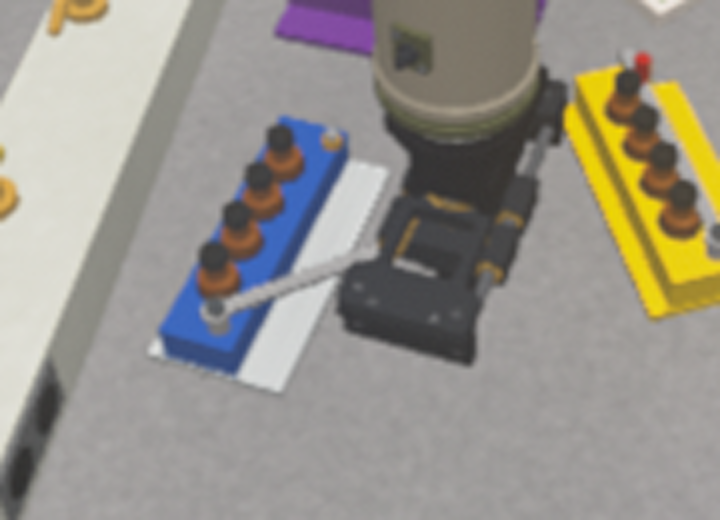

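```bash
python3 -m inch '[[-0.18,-0.22,0.05,0,0,0],[-0.18,-0.22,0,0,0,0],[-0.18,-0.22,0,0,0,0],[-0.21,-0.23,0,0,0,0],[-0.21,-0.23,0,0,0,0]]'; python3 -m inch '[[-0.21,-0.23,0,0,0,0],[-0.26,-0.17,0,0,0,0],[-0.26,-0.17,0,0,0,0],[-0.26,-0.17,0,0,0,0],[-0.19,-0.07,0,0,0,0]]'; python3 -m inch '[[-0.15,-0.07,0,0,0,0],[-0.15,-0.06,0,0,0,0],[0,0,0,0,0,0],[0,0,0,0,0,0],[0,0,0,0,0,0]]'
cat >loc.py <<'E'
from h import *
s=r.read_state();T=R.from_quat(s["eef_rot"]).as_matrix();tip=s["ee_pos"]+T[:,2]*.182
th=-.1865;M=np.array([[np.cos(th),-np.sin(th)],[np.sin(th),np.cos(th)]])
print("tip",tip.round(4),"local",(M.T@(tip[:2]-[.6024,.0796])).round(4),"f",np.round(s["ft_force"],2))
E
python3 loc.py
python3 - <<'E'
from h import *
c=eyes.camera("side")["pixels"][:,:,::-1]
cv2.imwrite("pics/side2.png",cv2.resize(c[170:300,150:330],None,fx=4,fy=4,interpolation=cv2.INTER_CUBIC))
E
```

```text
time: 2.75
ee_pos: [0.5, 0.0779, 0.2298]
eef_rot: [0.093, 0.996, 0.001, 0.001]
ft_force: [0.0, 0.4, -0.1]
width: 0.0006
grip_force: 0.1
time: 3.17
ee_pos: [0.5407, 0.0365, 0.2298]
eef_rot: [0.094, 0.996, 0.0, 0.001]
ft_force: [0.0, 0.2, -0.5]
width: 0.0006
grip_force: 0.1
time: 3.58
ee_pos: [0.5504, 0.0306, 0.2287]
eef_rot: [0.093, 0.996, 0.0, -0.0]
ft_force: [0.8, 0.5, -1.3]
width: 0.0005
grip_force: 0.0
tip [0.5503 0.0306 0.0467] local [-0.0421 -0.0578] f [ 0.78  0.55 -1.34]
```

View pics/side2.png

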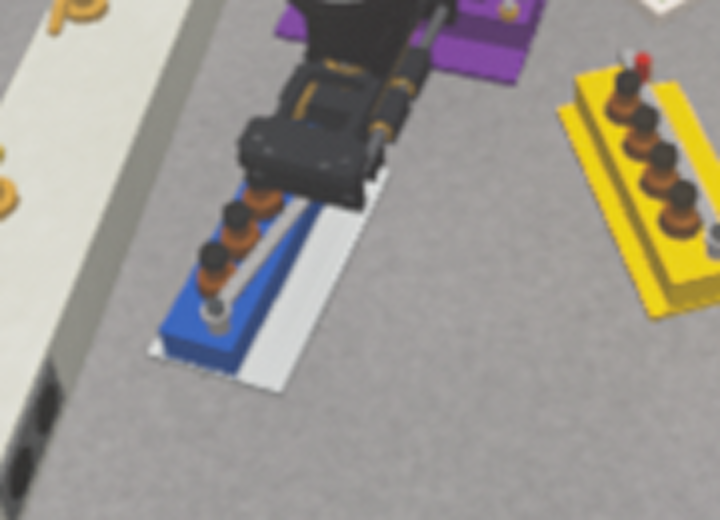

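The bar follows, being nearly shut, and the finger is behind the knob at crop (320,190). I'll continue slowly.

```bash
python3 -m inch '[[-0.1,0,-0.03,0,0,0],[-0.1,0,0,0,0,0],[-0.1,0,0,0,0,0],[-0.1,0,0,0,0,0],[-0.08,0,0,0,0,0]]'|grep -E 'pos|force'; python3 loc.py; python3 -m inch '[[-0.07,0,0,0,0,0],[-0.06,0,0,0,0,0],[-0.05,0,0,0,0,0],[0,0,0,0,0,0],[0,0,0,0,0,0]]'|grep -E 'pos|force';python3 loc.py
```

```text
ee_pos: [0.57, 0.0265, 0.2298]
ft_force: [-0.9, -0.5, -0.8]
grip_force: 0.3
tip [0.57   0.0265 0.0478] local [-0.022  -0.0582] f [-0.9  -0.54 -0.83]
ee_pos: [0.5766, 0.0253, 0.2299]
ft_force: [-1.5, 0.0, -0.2]
grip_force: 0.3
tip [0.5766 0.0253 0.0479] local [-0.0153 -0.0581] f [-1.45  0.04 -0.17]
```

```bash
for i in 1 2; do python3 -m inch '[[-0.04,0,0,0,0,0],[-0.04,0,0,0,0,0],[-0.03,0,0,0,0,0],[0,0,0,0,0,0],[0,0,0,0,0,0]]'|grep -E 'ft_force';python3 loc.py; done
```

```text
ft_force: [-1.9, -0.4, 0.2]
tip [0.5809 0.0244 0.0479] local [-0.0109 -0.0582] f [-1.88 -0.44  0.24]
ft_force: [-1.3, -0.3, -1.6]
tip [0.5856 0.0236 0.048 ] local [-0.0062 -0.0581] f [-1.26 -0.26 -1.63]
```

```bash
python3 -m inch '[[0.5,0,0,0,0,0],[0.8,0,-0.5,0,0,0],[0.8,0,-1,0,0,0],[0.9,0,-1,0,0,0],[0.9,0,-0.8,0,0,0]]'|grep pos
python3 - <<'E'
from h import *
p=eyes.camera("top")["pixels"][:,:,::-1]
cv2.imwrite("pics/crop2.png",cv2.resize(p[125:225,130:270],None,fx=5.6,fy=5.6,interpolation=cv2.INTER_CUBIC))
E
```

```text
ee_pos: [0.45, 0.0491, 0.3429]
```

View pics/crop2.png

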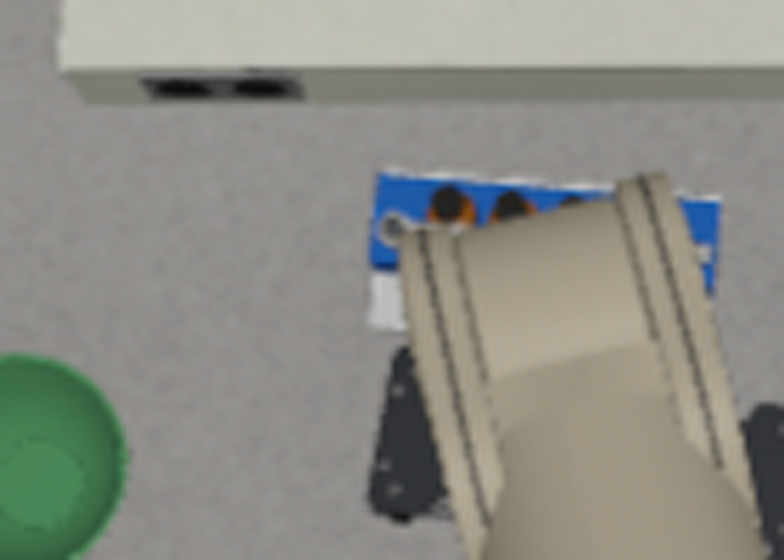

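The block has turned about 0.07 rad towards the duct direction, and its far top edge now runs (379,173) to (720,200). The arm hides most of the bar, so I'll check from the side camera.

```bash
python3 - <<'E'
from h import *
c=eyes.camera("side")["pixels"][:,:,::-1]
cv2.imwrite("pics/side3.png",cv2.resize(c[190:275,180:260],None,fx=7,fy=7,interpolation=cv2.INTER_CUBIC))
E
```

```text
(no output)
```

View pics/side3.png

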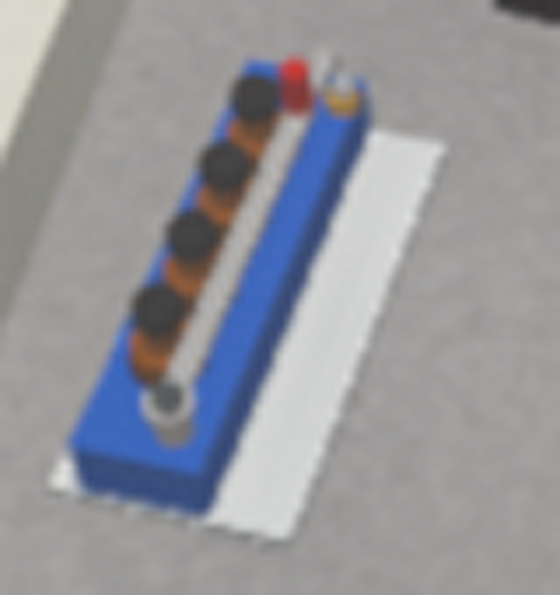

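The bar is shut: the ball (340,95) stands on the robot side of the bar end (320,65). Now I'll measure the block's new pose and the bar angle.

```bash
python3 - <<'E'
from h import *
c=eyes.camera("side")
w=lambda x,y,z:ray(c,180+x/7-.4,190+y/7-.4,z)[:2]
L=[((295,538,.008),(-46,95)),((445,147,.008),(-46,-95)),((50,487,.008),(46,95)),((72,445,.038),(34,95)),((208,475,.038),(-16,95)),((167,397,.06),(-1.5,80))]
A=np.array([w(*a) for a,_ in L]);M=np.array([b for _,b in L])/1e3
a=M-M.mean(0);b=A-A.mean(0)
th=np.arctan2((a[:,0]*b[:,1]-a[:,1]*b[:,0]).sum(),(a*b).sum())
Rm=np.array([[np.cos(th),-np.sin(th)],[np.sin(th),np.cos(th)]]);o=A.mean(0)-Rm@M.mean(0)
print("rack",o,th,((A-o)-M@Rm.T).round(4).tolist())
k=w(296,105,.0575);l=Rm.T@(k-o);print("knob",l,"angle",np.arctan2(-(l[0]+.0015),-(l[1]-.08)))
print("step",o+Rm@[-.016,0],"fl",o+Rm@[.046,.095],"fr",o+Rm@[.046,-.095])
# duct face foot from side: full-res-ish pixels of pics/side0 (1.5x)
for x,y in((220,476),(323,207)):print("duct",ray(c,x/1.5,y/1.5,0))
s=r.read_state();print(s["ee_pos"],R.from_quat(s["eef_rot"]).as_matrix().round(3).tolist(),s["joint_positions"])
E
```

```text
rack [0.6069335  0.08153247] -0.10633038199402585 [[-0.0001, -0.0011], [0.0007, 0.0024], [0.0004, -0.0003], [-0.0008, -0.001], [-0.0015, -0.0005], [0.0013, 0.0006]]
knob [ 0.00067264 -0.05943601] angle -0.015580394559463749
step [0.59102387 0.08323055] fl [0.66275607 0.17111395] fr [ 0.64259134 -0.01781298]
duct [0.71248131 0.32934022 0.        ]
duct [ 0.70606648 -0.31718537  0.        ]
[0.45022579 0.04952453 0.34424074] [[-0.983, 0.184, 0.007], [0.184, 0.983, 0.005], [-0.006, 0.006, -1.0]] [-0.63786652 -0.02528047  0.42699545  1.997537    0.00815635  1.15949962
  1.17139905]
```

```bash
python3 -m inch '[[0,0.2,0,0,0,-0.66],[0,0.2,0,0,-0.9,0],[0,0.2,0,0,-0.9,0],[0,0.2,0,0,-0.9,0],[0,0.2,0,0,-0.63,0]]' 0.15 20|grep -E 'pos|rot'
python3 -m inch '[[0,0,0,0,0,0],[0,0,0,0,0,0],[0,0,0,0,0,0],[0,0,0,0,0,0],[0,0,0,0,0,0]]'|grep -E 'pos|rot|width|force'
cat >go.py <<'E'
import sys
from h import *
s=r.read_state();T=R.from_quat(s["eef_rot"]).as_matrix();tip=s["ee_pos"]+T[:,2]*.182
print("tip",tip.round(4),"yaw",np.arctan2(-T[0,1],T[1,1]).round(4),"tilt",np.arctan2(T[0,2],-T[2,2]).round(3),"roll",T[2,1].round(4),"f",np.round(s["ft_force"],2),"t",s["time"])
if len(sys.argv)>3: print("units",(T.T@(np.array(sys.argv[1:4],float)-tip)/.04).round(2))
print("worldx,z in tool per 10mm:",(T[0]*.25).round(3),(T[2]*.25).round(3))
E
python3 go.py .561 .086 .015
```

```text
ee_pos: [0.456, 0.0893, 0.3404]
eef_rot: [0.052, 0.978, -0.01, 0.201]
ee_pos: [0.4559, 0.0882, 0.341]
eef_rot: [0.053, 0.979, -0.011, 0.197]
ft_force: [-0.5, 0.0, -0.7]
width: 0.0493
grip_force: 0.0
tip [0.5261 0.0805 0.1732] yaw -0.1088 tilt 0.396 roll -0.0003 f [-0.47  0.02 -0.66] t 6.7
units [0.75 0.23 3.98]
worldx,z in tool per 10mm: [-0.229  0.027  0.096] [-0.097 -0.    -0.23 ]
```

```bash
python3 -m inch '[[0.15,0.05,0.8,0,0,0],[0.15,0.05,0.8,0,0,0],[0.15,0.05,0.8,0,0,0],[0.15,0.05,0.8,0,0,0],[0.1,0.03,0.5,0,0,0]]'|grep -E 'force'
python3 -m inch '[[0.05,0,0.2,0,0,0],[0,0,0,0,0,0],[0,0,0,0,0,0],[0,0,0,0,0,0],[0,0,0,0,0,0]]'|grep -E 'force'
python3 go.py .582 .084 .014
```

```text
ft_force: [0.2, 0.5, 0.2]
grip_force: 0.0
ft_force: [-0.1, 1.2, 0.8]
grip_force: 0.0
tip [0.5606 0.0872 0.0198] yaw -0.1077 tilt 0.4 roll 0.0017 f [-0.08  1.17  0.75] t 7.5333
units [-0.44 -0.02  0.34]
worldx,z in tool per 10mm: [-0.229  0.027  0.097] [-0.098  0.    -0.23 ]
```

```bash
python3 -m inch '[[-0.1,0,0.08,0,0,0],[-0.1,0,0.07,0,0,0],[-0.1,0,0.06,0,0,0],[-0.1,0,0.06,0,0,0],[0,0,0,0,0,0]]'|grep -E 'force'
python3 go.py .602 .082 .014
python3 - <<'E'
from h import *
c=eyes.camera("side")["pixels"][:,:,::-1]
cv2.imwrite("pics/side4.png",cv2.resize(c[180:290,160:300],None,fx=5,fy=5,interpolation=cv2.INTER_CUBIC))
E
```

```text
ft_force: [-0.2, 0.5, 0.1]
grip_force: 0.0
tip [0.5797 0.0845 0.0145] yaw -0.1081 tilt 0.398 roll 0.0002 f [-0.17  0.46  0.1 ] t 7.95
units [-0.51 -0.    0.23]
worldx,z in tool per 10mm: [-0.229  0.027  0.097] [-0.097  0.    -0.23 ]
```

View pics/side4.png

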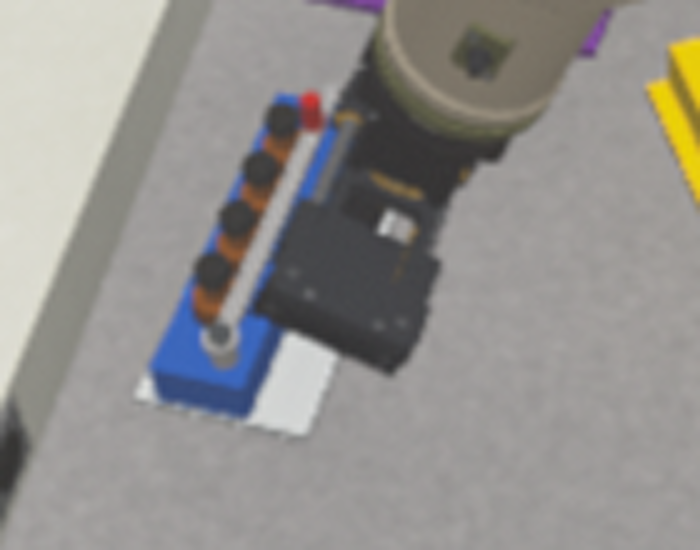

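```bash
for i in 1 2; do python3 -m inch '[[-0.09,-0.005,0.038,-0.03,0,-0.07],[-0.09,-0.005,0.038,-0.03,0,-0.07],[-0.09,-0.005,0.038,-0.03,0,-0.07],[-0.09,-0.005,0.038,-0.03,0,-0.07],[-0.09,-0.005,0.038,-0.03,0,-0.07]]'|grep -E 'ft_force'
python3 go.py; done
```

```text
ft_force: [-5.5, -1.5, 3.0]
tip [0.5977 0.0849 0.0138] yaw -0.0613 tilt 0.397 roll -0.0002 f [-5.49 -1.54  2.98] t 8.4167
worldx,z in tool per 10mm: [-0.23   0.015  0.097] [-0.097 -0.    -0.23 ]
ft_force: [-6.1, -1.4, 3.7]
tip [0.6174 0.0862 0.0139] yaw -0.0158 tilt 0.398 roll 0.0001 f [-6.13 -1.36  3.71] t 8.8333
worldx,z in tool per 10mm: [-0.23   0.004  0.097] [-0.097  0.    -0.23 ]
```

```bash
python3 -m inch '[[-0.09,0.002,0.038,0,0,0],[-0.09,0.002,0.038,0,0,0],[-0.07,0.002,0.03,0,0,0],[-0.05,0,0.02,0,0,0],[0,0,0,0,0,0]]'|grep -E 'ft_force'
python3 go.py
python3 -m inch '[[-0.03,0,0.012,0,0,0],[-0.03,0,0.012,0,0,0],[-0.03,0,0.012,0,0,0],[0,0,0,0,0,0],[0,0,0,0,0,0]]'|grep -E 'ft_force'
python3 go.py
```

```text
ft_force: [-2.3, -0.4, 0.9]
tip [0.6308 0.0865 0.014 ] yaw -0.016 tilt 0.399 roll 0.0003 f [-2.31 -0.39  0.91] t 9.25
worldx,z in tool per 10mm: [-0.23   0.004  0.097] [-0.097  0.    -0.23 ]
ft_force: [-20.1, -0.1, 13.9]
tip [0.6321 0.0867 0.0133] yaw -0.0159 tilt 0.394 roll -0.0 f [-20.1   -0.07  13.94] t 9.6667
worldx,z in tool per 10mm: [-0.231  0.004  0.096] [-0.096 -0.    -0.231]
```

```bash
python3 - <<'E'
from h import *
c=eyes.camera("top")["pixels"][:,:,::-1]
d=eyes.camera("side")["pixels"][:,:,::-1]
a=cv2.resize(c[125:200,170:270],None,fx=6,fy=6,interpolation=cv2.INTER_CUBIC)[:300]
b=cv2.resize(d[190:290,150:250],None,fx=3,fy=3,interpolation=cv2.INTER_CUBIC)
b=cv2.copyMakeBorder(b,0,0,0,300,cv2.BORDER_CONSTANT)
cv2.imwrite("pics/m5.png",np.vstack([a,b]))
E
```

```text
(no output)
```

View pics/m5.png

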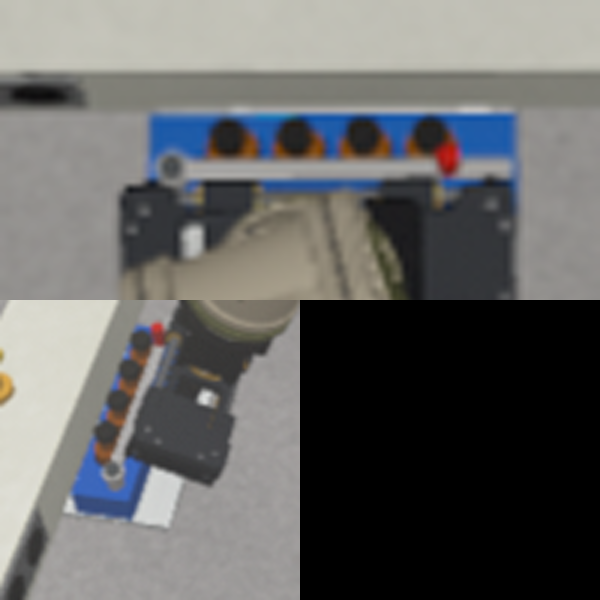

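The top crop shows the plate's far edge along the duct foot (row about 105 at both ends), the bar shut and 20 N of reaction. Next I'll add downward push.

```bash
for i in 1 2; do python3 -m inch '[[0.01,0,0.02,0,0,0],[0.01,0,0.02,0,0,0],[0,0,0,0,0,0],[0,0,0,0,0,0],[0,0,0,0,0,0]]'|grep -E 'ft_force'
python3 go.py|head -1; done
```

```text
ft_force: [-22.9, -0.4, 19.2]
tip [0.6322 0.0868 0.0121] yaw -0.016 tilt 0.395 roll 0.0002 f [-22.9   -0.41  19.23] t 10.1833
ft_force: [-36.3, -1.2, 38.8]
tip [0.6323 0.0868 0.0116] yaw -0.0163 tilt 0.396 roll 0.0007 f [-36.27  -1.24  38.75] t 10.6
```

```bash
python3 -m inch '[[-0.012,0,-0.028,0,0,0],[0,0,0,0,0,0],[0,0,0,0,0,0],[0,0,0,0,0,0],[0,0,0,0,0,0]]'|grep -E 'ft_force'
python3 go.py|head -1
```

```text
ft_force: [-26.6, -0.6, 23.8]
tip [0.6322 0.0868 0.0119] yaw -0.016 tilt 0.395 roll 0.0003 f [-26.58  -0.62  23.82] t 11.0167
```

```bash
python3 -m inch '[[-0.03,0,0.01,0,0,0],[0,0,0,0,0,0],[0,0,0,0,0,0],[0,0,0,0,0,0],[0,0,0,0,0,0]]'|grep -E 'ft_force'
python3 go.py|head -1
python3 -m inch '[[0,0,0,0,0,0],[0,0,0,0,0,0],[0,0,0,0,0,0],[0,0,0,0,0,0],[0,0,0,0,0,0]]'|grep -E 'ft_force'
python3 - <<'E'
from h import *
c=eyes.camera("top")["pixels"][:,:,::-1]
cv2.imwrite("pics/m6.png",cv2.resize(c[132:162,185:265],None,fx=10,fy=10,interpolation=cv2.INTER_CUBIC))
E
```

```text
ft_force: [-35.8, -0.4, 33.3]
tip [0.6323 0.0868 0.0118] yaw -0.016 tilt 0.393 roll 0.0001 f [-35.83  -0.39  33.31] t 11.4333
ft_force: [-35.6, -1.3, 33.3]
```

View pics/m6.png

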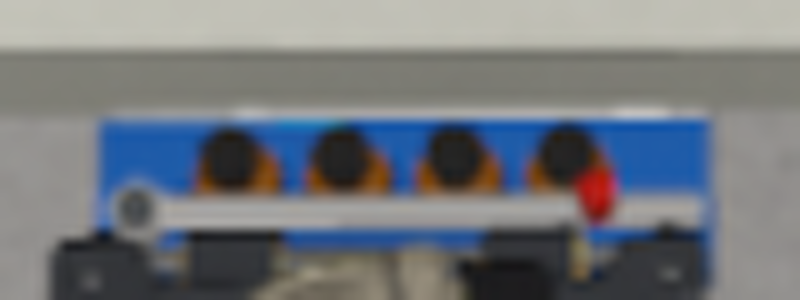

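The far edge is parallel to the duct foot at both ends (about row 110), the bar is shut, and the push holds steady at 36 N forward and 33 N down. Handing in.

```bash
python3 -c "from bench import job;print(job.close_job())"
```

```text
the job is handed in; nothing more can be done
None
```

I handed the job in with the arm still pushing: the keeper bar is shut behind its catch, the block looks flush along the duct in the last picture, and the push read a steady 36 N forward and 33 N down, which leaves the duct at least about 8 N by my estimate; the hand-in gave no verdict.

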